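# Spin the radishes dry with the lift-off crank

### The arm

A 6-joint arm with a two-finger parallel gripper is mounted at the origin on the work surface. World frame = base frame: x ahead of the robot, y to its left, z up, the work surface at z = 0. Lengths are in m, angles in degrees, forces in N, time in s.
With the tool pointing down it reaches from about 0.25 to 0.725 m from the base axis. Payload 9.7 kg.
Tool frame: the origin (TCP) lies at the very end of the fingers, on their centre line; the grasp point (between the pads) lies 19 mm behind it (bot.hold_point_z is the distance from the TCP to the grasp point, in m); z points along the fingers, y is the line along which they close (so a half turn about z gives the same grasp; the last joint's range is limited). The gripper opens to 85 mm and grips with 20 to 120 N. Pads are 22 mm wide; open, the fingers measure 114 mm over their backs; the gripper's body (76 mm by 85 mm) begins 54 mm behind the grasp point. The pads swing forward as they close: fully open they stand 13 mm farther back than shut.
Start: joints at [-66.921, 4.979, 10.078, 95.1, 0, 90], TCP at [0.216, -0.506, 0.231] pointing down, gripper open.
Joint ranges: [-179.16, 179.16], [-48.56, 103.87], [-65.8, 70.77], [-126.05, 130.52], [-82.76, 87.17], [-180, 180]. Speed limits (degrees/s): [127.2, 127.2, 147.25, 180, 180, 180].

### API

Orientations are given as [roll, pitch, yaw] about the fixed x, y, z axes, in that order (R = Rz(yaw) Ry(pitch) Rx(roll)).
In Python, from workcell import bot gives the robot as it stands.
- The arm moves only by the tool play_rows, never from a script. Its argument "targets" is a list of rows, each an object with "grip": the closure in counts, from 0 (fully open) to 255 (shut); "linear": the shift along the world's x, y, z in cm, a list of three; "delta_rot": the turn, a rotation vector about the world's x, y, z in rad, a list of three. A call has 1 to 10 rows; each row is the pose to reach, as a shift and turn from the pose commanded when the call began; what a row does not reach only later rows make up. A row lasts 1/10 s, in which the tool goes at most 50 mm and 8.59 degrees, less where a joint would pass 70% of its speed; a pose out of reach is approached as far as the arm can. A call with a gripper value outside its range is refused whole. The fingers move at their own pace and stop on an object; "force" is the grip in N (left out, the last holds). Time passes only in rows, so rows that repeat a pose let the fingers close. It gives the time, the measured TCP pose, the force, the opening and the grip force at its end, in the units of the state.
- bot.get_obs(): the state, without advancing time (a new reading comes with each control period).
- bot.camera(name): name is "side" or "top"; returns a dict with "color" (384x512x3 uint8, red, green, blue), "range_z" (384x512 float32, m along the optical axis (not along the pixel's ray), 0 where there is no reading), "fov_y" (degrees; the focal length in pixels is half the picture's height over the tangent of half this angle, whatever the lens; pixels are square), "cx", "cy" (the principal point, pixels), "world_to_cam" (4x4, takes a point from world to camera coordinates). Camera axes: x right, y up, looking along -z (the intrinsics and any distortion apply to the point x, -y, -z); pixel columns grow to the right and rows downward; lengths in m; the calibration is good to about 2 mm. A picture is of the moment at which its call begins.
- bot.job_done(): hands the job in; it is judged then, once.
Trained networks look in a picture, given as the dict that the camera call returned (one of the last four; its "shot" number tells which), for a name from the list of things; names that differ only in an ending like _2 or _b are one class to them, and where a whole thing is asked for, a point or a joint stands for the part that bears it (a point fixed in the world has none). Each returns a list of dicts, best first, with "conf" (0 to 1); they miss things now and then, are a little off and sometimes report something else, mostly with a low value. They report only what shows in the picture. A call takes as long as a camera call.
- bot.search_frame(picture, target): "box" ([left, top, right, bottom] in pixels, round what is visible of it).
- bot.trace(picture, target): "pixels" (384x512 bool, what is visible of it) and "box" ([left, top, right, bottom] in pixels, round what is visible of it).
- bot.pinpoint(picture, target): "pixel" ([column, row] in pixels: a listed point, or the origin of a listed thing).
The state is a dict: "time": time; "q": joint angles; "qd": joint speeds; "joint_efforts": joint torques, N m; "ee_pos": TCP position; "tcp_rot": TCP orientation; "wrist_force": force on the tool from outside, world axes, zero at the start; "torque": the same for the moment, N m; "opening": finger opening in m; "grasp_force": force on a finger pad.
Only numpy, scipy, OpenCV 4.12 (cv2) and the standard library are available. Lean on these libraries where they do the work, as an engineer would, in place of code of your own. Each camera call takes 0.05 s, during which the arm holds its last target. There are 200 camera calls.

### The job

Spin the washed radishes in the salad spinner: push the crank fully home on the square drive stub of the lid and give it two full turns clockwise, seen from above. Then lift the crank off and lay it down flat, socket side down, on the grey drying mat, without dropping it and without pushing the other things about.

Things in the scene. Friction and masses are not known exactly. Their poses are not given: they have to be found in the camera images.
- crank: Loose white crank, 0.15 kg. Origin: centre of its boss's underside (socket mouth). Boss 32 x 32 mm, 36 high + 2 mm cap, flat sides facing its x and y; square socket below, 14 mm wide, 25 deep, 2 mm chamfer. Arm 22 mm wide, 12 thick, level with the underside, along +x to 89 mm. z is up. Starts flat, socket down, in one of three places on the board; half cucumber and peeler lie in the other two.
- crank_knob (a point): Centre of the crank's grey knob, at (75, 0, 38) mm in the crank's frame, with the crank's axes. The knob is an upright cylinder, 24 mm in diameter, that reaches from 14 to 61 mm above the crank's underside and spins freely on its pin.
- drive_seat (a point): Foot of the dark steel stub on the middle of the lid, 163 mm above the table: the underside of the boss rests here. The stub is 12 mm square and 22 mm high, its top 5 mm tapered to 7 mm. The point turns with it; x and y are square to its sides, z is up, so the crank fits four ways, a quarter turn apart. Play: 1 mm each side, about 0.17 rad of twist either way.
- drive (a joint): Turning angle of the drive stub in rad: 0 at the start, grows clockwise seen from above, one full turn is 6.28. It turns without end, stays where it is left and takes about 0.1 N m (1 to 2 N at the knob). The basket inside spins with it, three turns to one.
- spinner: Salad spinner, stuck to the table by its suction foot: clear bowl, white basket of radishes, white lid 220 mm across, its top about 20 mm below the crank's seat; gear housing 76 mm and grey collar 32 mm square (turns with the stub) just under the seat. Origin: centre of its underside on the table; its yaw has no other meaning.
- board: Blue plastic chopping board fixed on the table, 360 (x) x 240 (y) x 10 mm. Origin: centre of its underside. The board and the drying mat lie on the left and right of the spinner, either way round.
- drying_mat: Grey ribbed drying mat fixed on the table, 340 (x) x 260 (y) x 6 mm. Origin: centre of its underside; top at z = 6 mm. An upturned tumbler and a ramekin stand on its +x half, at x above 50 mm; the rest, from x = -170 to +45 mm, is free.
- half_cucumber: Half a cucumber lying on the board, 105 mm long along its x, 42 mm thick. Leave it alone. Origin: underside, middle.
- peeler: Black Y-shaped peeler lying on the board, about 140 mm long along its x (from -78 to +61 mm), 62 mm wide at the head, 12 mm thick. Leave it alone. Origin: underside.
- cucumber: Whole cucumber, 240 mm long along its x, 42 mm thick, lying along the +y edge of the board. Leave it alone. Origin: underside, middle.
- tumbler: Upturned glass tumbler on the drying mat, 76 mm across at the foot, 105 mm high. Leave it alone. Origin: centre of its underside.
- ramekin: Upturned white ramekin on the drying mat, 92 mm across, 44 mm high. Leave it alone. Origin: centre of its underside.
- grater: Steel box grater lying on its side beyond the spinner, about 260 mm long along its y, 112 x 82 mm. Leave it alone. Origin: underside, middle.

How it is judged:
By the outcome, as a careful person would: the job done as asked, in the order asked, and still so for the second after the job is handed in, with the robot touching nothing.
It also fails if it takes over 72 s, if anything falls off the work surface, if the arm or the gripper's body presses on something with over 40 N, if the wrist force passes 120 N, or if a joint passes its speed limit or range.

## Working session

There is one attempt and no reset: what is moved stays moved. The work goes in short steps, Python scripts to look and compute and a tool call to move; the robot and the scene stay as the last step left them, time stands still between calls to the robot, and variables do not carry over. Pictures are saved under pics/ and viewed, at most 10 in all, crops included, and the job is handed in when it is done.

Besides the shell and the picture viewer there is one more tool, called after ">>>" by a JSON object that holds its "api" and its "payload", one argument or row to a line. play_rows: Moves the arm, as the interface text tells. Its arguments: {"type":"object","properties":{"targets":{"type":"array","items":{"type":"object","properties":{"grip":{"type":"number"},"linear":{"type":"array","items":{"type":"number"}},"delta_rot":{"type":"array","items":{"type":"number"}}}}},"force":{"type":"number"}},"required":["targets"]}

```bash
mkdir -p pics; cat > h.py <<'E'
import numpy as np, cv2
from workcell import bot
def K(p):
    f=192/np.tan(np.radians(p['fov_y'])/2); return f,p['cx'],p['cy']
def back(p,u,v,z=None,d=None):
    """pixel -> world, at world height z or with depth d"""
    f,cx,cy=K(p); r=np.array([(u-cx)/f,-(v-cy)/f,-1.0])
    T=np.linalg.inv(p['world_to_cam']); o=T[:3,3]; w=T[:3,:3]@r
    return o+w*(d if d is not None else (z-o[2])/w[2])
def proj(p,X):
    f,cx,cy=K(p); c=p['world_to_cam']@np.append(X,1); return cx+f*c[0]/-c[2], cy-f*c[1]/-c[2]
def cloud(p):
    f,cx,cy=K(p); v,u=np.mgrid[:384,:512]; d=p['range_z']
    C=np.stack([(u-cx)/f*d,-(v-cy)/f*d,-d,np.ones_like(d)],-1)
    return (C@np.linalg.inv(p['world_to_cam']).T)[...,:3]
def save(p,n): cv2.imwrite('pics/'+n,p['color'][...,::-1])
E
python3 - <<'E'
from h import *
np.set_printoptions(precision=3,suppress=True)
for n in('top','side'):
    p=bot.camera(n); save(p,n+'0.png'); print(n,p['fov_y'],p['cx'],p['cy'],{k for k in p},np.linalg.inv(p['world_to_cam'])[:3].round(3).tolist())
    for t in('crank','crank_knob','drive_seat','drying_mat','board','spinner','tumbler','ramekin','half_cucumber','peeler'):
        r=bot.pinpoint(p,t)
        print(t,[(np.round(a['pixel'],1).tolist(),round(a['conf'],2)) for a in r[:2]])
print(bot.get_obs())
E
```

```text
top 45.69319368419852 251.34103777493988 193.16345344487564 {'fov_y', 'range_z', 'color', 'world_to_cam', 'shot', 'cx', 'cy'} [[-0.013, 0.997, -0.075, 0.472], [-1.0, -0.012, 0.016, 0.023], [0.015, 0.075, 0.997, 1.533]]
crank [([171.2, 198.5], 0.75)]
crank_knob [([149.6, 200.5], 0.55)]
drive_seat [([256.1, 218.7], 0.4), ([148.0, 199.4], 0.34)]
drying_mat [([341.7, 215.5], 0.73)]
board [([161.4, 224.1], 0.72)]
spinner [([252.2, 222.2], 0.82)]
tumbler [([316.5, 179.4], 0.63)]
ramekin [([359.1, 182.5], 0.8)]
half_cucumber [([171.4, 252.4], 0.75), ([254.0, 220.6], 0.66)]
peeler [([172.7, 221.7], 0.81)]
side 56.027733875023586 258.2501239765336 189.94527427856517 {'fov_y', 'range_z', 'color', 'world_to_cam', 'shot', 'cx', 'cy'} [[-0.941, 0.174, -0.289, 0.327], [-0.337, -0.468, 0.817, 0.764], [0.006, 0.866, 0.499, 0.58]]
crank [([220.4, 293.4], 0.72)]
crank_knob [([215.1, 303.6], 0.83)]
drive_seat [([257.5, 320.6], 0.56), ([300.8, 178.8], 0.4)]
drying_mat [([308.1, 183.3], 0.91)]
board [([259.4, 321.1], 0.68)]
spinner [([296.2, 230.9], 0.8)]
tumbler [([270.6, 185.1], 0.55)]
ramekin [([284.1, 170.8], 0.82)]
half_cucumber [([309.7, 315.1], 0.65)]
peeler [([264.2, 303.4], 0.86), ([285.2, 166.5], 0.48)]
{'time': 1.1, 'q': array([-66.92 ,   4.978,  10.078,  95.098,  -0.004,  90.002]), 'qd': array([ 0.002,  0.018,  0.065,  0.027, -0.065, -0.026]), 'joint_efforts': array([ -0.001, -52.011,  46.486,   0.002,  -0.   ,   0.   ]), 'ee_pos': array([ 0.216, -0.506,  0.231]), 'tcp_rot': array([179.998,   0.004,  23.078]), 'wrist_force': array([-1.02 ,  0.091, -0.226]), 'torque': array([ 0.061,  0.024, -0.012]), 'grasp_force': 0.0, 'opening': 0.08509207918768734}
```

```bash
python3 - <<'E'
import cv2,numpy as np
t=cv2.imread('pics/top0.png')[130:290,100:420]; s=cv2.imread('pics/side0.png')[130:384,150:420]
cv2.imwrite('pics/a.png',cv2.resize(t,None,fx=2.5,fy=2.5,interpolation=cv2.INTER_CUBIC))
cv2.imwrite('pics/b.png',cv2.resize(s,None,fx=2.3,fy=2.3,interpolation=cv2.INTER_CUBIC))
E
```

```text
(no output)
```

View pics/a.png

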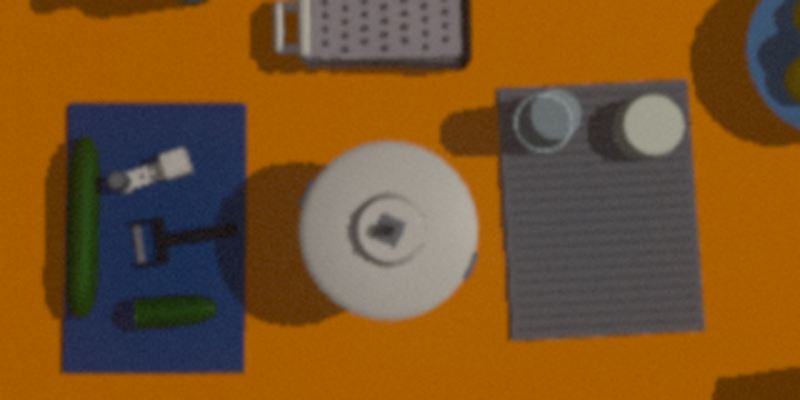

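View pics/b.png

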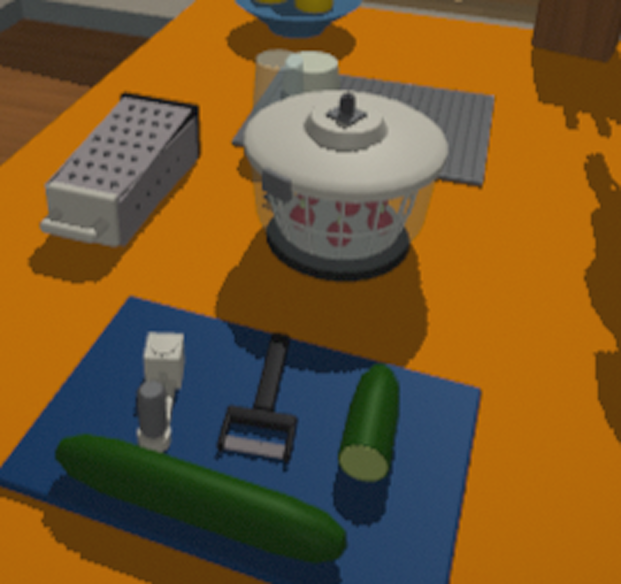

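```bash
cat > m.py <<'E'
from h import *
np.set_printoptions(precision=4,suppress=True)
def rect(P): 
    r=cv2.minAreaRect((P[:,:2]*1000).astype(np.float32)); return np.round(r[0],1),np.round(r[1],1),round(r[2],1)
E
python3 - <<'E'
from m import *
for n in('top','side'):
    p=bot.camera(n); C=cloud(p); print('==',n)
    tr=bot.trace(p,'crank')
    if tr:
        m=tr[0]['pixels']; Q=C[m]; z=Q[:,2]
        print('conf',tr[0]['conf'],m.sum(),'hist',np.histogram(z,bins=np.arange(0,.09,.006)))
        for lo,hi in((.038,.056),(.060,.080)):
            s=Q[(z>lo)&(z<hi)]; print(lo,len(s),np.median(s,0),s.mean(0),rect(s) if len(s)>4 else '')
    R=cv2.cvtColor(p['color'],cv2.COLOR_RGB2HSV)
    g=(R[...,1]<60)&(C[...,2]<.02)&(C[...,2]>-.01)&(C[...,1]<-.1)&(C[...,0]<.75)&(C[...,0]>.2)
    k=cv2.connectedComponentsWithStats(g.astype(np.uint8)); i=1+np.argmax(k[2][1:,4]); 
    s=C[k[1]==i]; print('mat',len(s),rect(s),np.median(s[:,2]))
    # lid
    s=C[(C[...,2]>.11)&(C[...,2]<.148)&(abs(C[...,1])<.2)&(C[...,0]<.65)&(C[...,0]>.25)]; print('lid',rect(s))
    s=C[(C[...,2]>.152)&(C[...,2]<.20)&(abs(C[...,1])<.12)&(C[...,0]<.6)&(C[...,0]>.3)]; print('house',rect(s))
    dk=(R[...,2]<110)&(C[...,2]>.145)&(C[...,2]<.20)&(abs(C[...,1])<.12)&(C[...,0]<.6)&(C[...,0]>.3)
    s=C[dk]; print('dark',len(s),rect(s) if len(s)>3 else '',np.median(s,0)); s=s[s[:,2]>.174]; print('stubtop',len(s),s.mean(0) if len(s) else '')
    for t in('board','tumbler','ramekin'):
        tt=bot.trace(p,t)
        if tt: s=C[tt[0]['pixels']]; print(t,tt[0]['conf'],rect(s),np.percentile(s[:,2],90))
E
```

```text
== top
conf 0.79 301 hist (array([ 4, 18, 21, 60, 29, 10, 21, 65, 26,  2, 13, 25,  4,  1]), array([0.   , 0.006, 0.012, 0.018, 0.024, 0.03 , 0.036, 0.042, 0.048,
       0.054, 0.06 , 0.066, 0.072, 0.078, 0.084]))
0.038 108 [0.5781 0.2678 0.046 ] [0.5781 0.2721 0.0456] (array([569.9, 296.9]), array([31.9, 97.8]), 19.4)
0.06 43 [0.558  0.3365 0.0676] [0.5575 0.3367 0.0678] (array([558.2, 336.9]), array([22.8, 19.5]), 88.7)
mat 6394 (array([ 516.5, -297.9]), array([334.3, 256.7]), 2.4) 0.0049186533198527504
lid (array([501.2, -62.5]), array([217.8, 326.3]), 13.0)
house (array([488.8,  -9. ]), array([80.5, 83.6]), 29.1)
dark 174 (array([485.8,   6.2]), array([68.3, 60.1]), 44.5) [0.4883 0.0032 0.1589]
stubtop 16 [ 0.4889 -0.0097  0.1778]
board 0.88 (array([482.6, 220.8]), array([395.5, 364.3]), 89.0) 0.01348222091885112
tumbler 0.6 (array([ 553.8, -132. ]), array([ 74.8, 343. ]), 40.1) 0.11229039197786106
ramekin 0.73 (array([ 570.9, -190.7]), array([ 89.8, 467.6]), 17.6) 0.05213105118509991
== side
conf 0.9 791 hist (array([  0,  16,  38, 134,  56,  73,  63, 181,  67,  32,  27,  98,   5
[... 227 characters left out ...]
. , 104.8]), 17.7)
0.06 130 [0.5579 0.3433 0.0697] [0.5583 0.3422 0.0684] (array([560.1, 340.4]), array([22.9, 20.8]), 6.1)
mat 1103 (array([ 467.2, -296. ]), array([235.5, 257.1]), 2.2) 0.006108903796121723
lid (array([503.9, -62.5]), array([219.3, 332.8]), 13.6)
house (array([490.1,  -6.2]), array([78.4, 77.8]), 75.9)
dark 211 (array([491.9,  10.2]), array([58.8, 69.3]), 54.6) [0.493  0.0088 0.1593]
stubtop 26 [ 0.4913 -0.0069  0.1784]
board 0.94 (array([494.8, 463.2]), array([592.1, 367. ]), 88.3) 0.01126896060816691
tumbler 0.92 (array([487.3, 203. ]), array([  66.2, 1165.9]), 19.2) 0.1115275839110079
ramekin 0.61 (array([460.4, 178.2]), array([  58.2, 1201. ]), 15.6) 0.05111922340481366
```

```bash
python3 - <<'E'
from m import *
from scipy.optimize import minimize
P={n:bot.camera(n) for n in('top','side')}
g=np.linspace(-1,1,41)
G=np.stack(np.meshgrid(g,g),-1).reshape(-1,2)
def samp(p,X):
    f,cx,cy=K(p); c=np.c_[X,np.ones(len(X))]@p['world_to_cam'].T
    u=(cx+f*c[:,0]/-c[:,2]).astype(np.float32); v=(cy-f*c[:,1]/-c[:,2]).astype(np.float32)
    I=cv2.cvtColor(p['color'],cv2.COLOR_RGB2GRAY).astype(np.float32)
    return cv2.remap(I,u[None],v[None],cv2.INTER_LINEAR)[0]
def score(x,y,a,p,z):
    L=G*24e-3; c,s=np.cos(a),np.sin(a); X=np.c_[x+c*L[:,0]-s*L[:,1],y+s*L[:,0]+c*L[:,1],np.full(len(L),z)]
    I=samp(p,X); m=np.abs(L).max(1); i=m<.016; o=(m>.0165)&(m<.022)
    return I[o].mean()-I[i].mean()
for n,p in P.items():
    best=sorted(((score(x,y,np.radians(a),p,.163),x,y,a) for x in np.arange(.480,.502,.002) for y in np.arange(-.018,.004,.002) for a in range(0,90,3)),reverse=True)[:6]
    print(n); print(np.array(best))
    C=cloud(p); tr=bot.trace(p,'crank'); Q=C[tr[0]['pixels']]
    b=Q[(Q[:,2]>.042)&(Q[:,2]<.053)&(np.hypot(Q[:,0]-.577,Q[:,1]-.268)<.026)]; k=Q[(Q[:,2]>.062)&(np.hypot(Q[:,0]-.558,Q[:,1]-.34)<.02)]
    print('boss',rect(b),np.median(b[:,2]),'knob',rect(k),np.median(k[:,2]))
    u,v=proj(p,(.489,-.008,.165)); u,v=int(u),int(v); a=p['color'][v-18:v+18,u-20:u+20,::-1]
    u,v=proj(p,(.567,.30,.04)); u,v=int(u),int(v); a2=p['color'][v-24:v+24,u-25:u+25,::-1]
    P[n]=np.hstack([cv2.resize(a,(400,300),interpolation=cv2.INTER_CUBIC),cv2.resize(a2,(400,300),interpolation=cv2.INTER_CUBIC)])
cv2.imwrite('pics/c.png',np.vstack([P['top'],P['side']]))
E
```

```text
top
[[52.3022  0.49   -0.008  63.    ]
 [52.1935  0.49   -0.008  66.    ]
 [52.1159  0.49   -0.008  60.    ]
 [51.8113  0.49   -0.008  69.    ]
 [51.7285  0.49   -0.008  57.    ]
 [51.2842  0.49   -0.006  60.    ]]
boss (array([580.7, 266.2]), array([30.9, 32. ]), 19.5) 0.046146974137402874 knob (array([557.3, 336. ]), array([18.6, 18.8]), 16.5) 0.06913501076279738
side
[[58.3494  0.49   -0.     75.    ]
 [58.3133  0.49    0.002  72.    ]
 [58.2287  0.49   -0.     72.    ]
 [58.1326  0.49    0.002  75.    ]
 [58.0272  0.49    0.002  69.    ]
 [57.9833  0.49   -0.     78.    ]]
boss (array([583.5, 267. ]), array([32.3, 35.5]), 17.7) 0.046630289595370744 knob (array([559.1, 340.6]), array([19.6, 21.2]), 78.5) 0.07005542547082744
```

View pics/c.png

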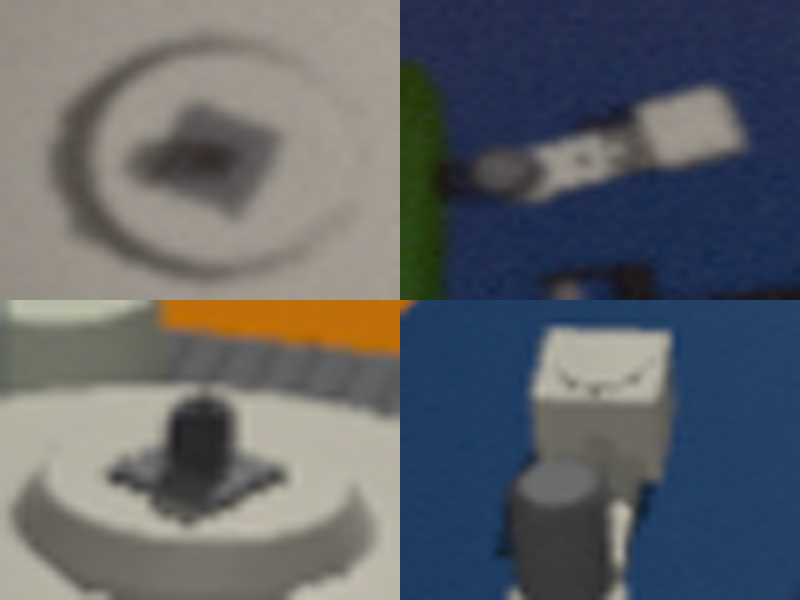

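>>> {"api": "play_rows", "payload": {
  "targets": [
    {"grip":0,"linear":[1,2,3],"delta_rot":[0,0,0.05]},
    {"grip":0,"linear":[3,6,5],"delta_rot":[0,0,0.15]},
    {"grip":0,"linear":[5,10.5,6],"delta_rot":[0,0,0.25]},
    {"grip":0,"linear":[7,15,6],"delta_rot":[0,0,0.35]},
    {"grip":0,"linear":[9,19.5,6],"delta_rot":[0,0,0.45]},
    {"grip":0,"linear":[11,24,6],"delta_rot":[0,0,0.55]},
    {"grip":0,"linear":[13,28.5,6],"delta_rot":[0,0,0.65]},
    {"grip":0,"linear":[15,33,6],"delta_rot":[0,0,0.75]},
    {"grip":0,"linear":[17,37.5,6],"delta_rot":[0,0,0.85]},
    {"grip":0,"linear":[19,42,6],"delta_rot":[0,0,0.95]}
  ]
}}

```text
time: 2.8
ee_pos: [0.4059, -0.084, 0.2916]
tcp_rot: [179.9, 0.0, 77.7]
wrist_force: [1.3, -0.7, 0.1]
opening: 0.0853
grasp_force: 0.0
```

```bash
python3 - <<'E'
from m import *
o=bot.get_obs(); print(o['time'],o['ee_pos'],o['tcp_rot'],o['q'])
E
```

```text
2.8 [ 0.4059 -0.084   0.2916] [179.9367   0.0027  77.7379] [-11.6902 -11.5498   1.1556 102.6421  -0.0033  90.572 ]
```

>>> {"api": "play_rows", "payload": {
  "targets": [
    {"grip":60,"linear":[2,4,0],"delta_rot":[0,0,0.07]},
    {"grip":80,"linear":[4,8.3,0],"delta_rot":[0,0,0.14]},
    {"grip":80,"linear":[6.1,12.6,0],"delta_rot":[0,0,0.21]},
    {"grip":80,"linear":[8.2,16.9,0],"delta_rot":[0,0,0.28]},
    {"grip":80,"linear":[10.3,21,-2],"delta_rot":[0,0,0.35]},
    {"grip":80,"linear":[12.3,25,-4],"delta_rot":[0,0,0.41]},
    {"grip":80,"linear":[14.3,29,-7],"delta_rot":[0,0,0.47]},
    {"grip":80,"linear":[16,32.5,-10],"delta_rot":[0,0,0.52]},
    {"grip":80,"linear":[17.5,35.3,-13],"delta_rot":[0,0,0.541]},
    {"grip":80,"linear":[17.5,35.3,-15],"delta_rot":[0,0,0.541]}
  ]
}}

```text
time: 3.8
ee_pos: [0.5807, 0.2701, 0.1369]
tcp_rot: [-179.8, -0.0, 108.7]
wrist_force: [-0.7, -0.8, 0.6]
opening: 0.0588
grasp_force: 0.0
```

```bash
python3 - <<'E'
from m import *
o=bot.get_obs(); print(o['ee_pos'],o['tcp_rot'],o['opening'])
p=bot.camera('side'); C=cloud(p); 
u,v=proj(p,(.575,.28,.09)); u,v=int(u),int(v); a=p['color'][v-55:v+45,u-60:u+60,::-1]
for X,c in(((.5815,.267,.048),(0,0,255)),(np.r_[o['ee_pos']],(0,255,0))):
    q=proj(p,X); cv2.circle(a:=a.copy(),(int(q[0]-u+60),int(q[1]-v+55)),1,c,-1)
cv2.imwrite('pics/d.png',cv2.resize(a,None,fx=5,fy=5,interpolation=cv2.INTER_CUBIC))
E
```

```text
[0.5807 0.2701 0.1369] [-179.8046   -0.0088  108.7148] 0.058787498754125984
```

View pics/d.png

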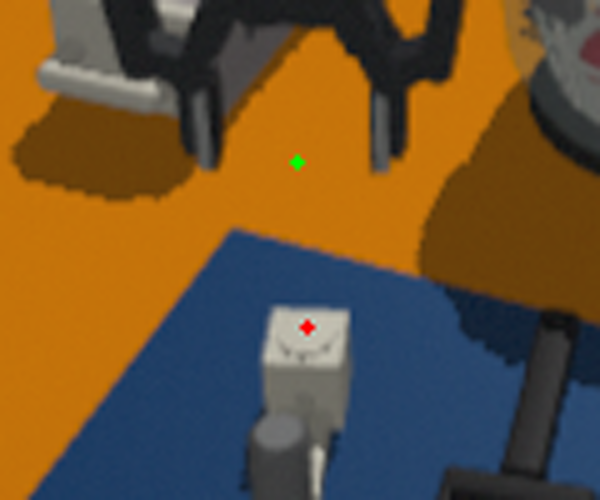

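>>> {"api": "play_rows", "payload": {
  "force": 50,
  "targets": [
    {"grip":80,"linear":[0,0,-3],"delta_rot":[0,0,0]},
    {"grip":80,"linear":[0,0,-6.5],"delta_rot":[0,0,0]},
    {"grip":80,"linear":[0,0,-9.5],"delta_rot":[0,0,0]},
    {"grip":80,"linear":[0,0,-11.5],"delta_rot":[0,0,0]},
    {"grip":80,"linear":[0,0,-12.4],"delta_rot":[0,0,0]},
    {"grip":130,"linear":[0,0,-12.4],"delta_rot":[0,0,0]},
    {"grip":160,"linear":[0,0,-12.4],"delta_rot":[0,0,0]},
    {"grip":200,"linear":[0,0,-12.4],"delta_rot":[0,0,0]},
    {"grip":200,"linear":[0,0,-12.4],"delta_rot":[0,0,0]},
    {"grip":200,"linear":[0,0,-12.4],"delta_rot":[0,0,0]}
  ]
}}

```text
time: 4.85
ee_pos: [0.5815, 0.2673, 0.019]
tcp_rot: [179.9, -0.0, 108.5]
wrist_force: [0.1, -0.9, 6.6]
opening: 0.0313
grasp_force: 50.0
```

>>> {"api": "play_rows", "payload": {
  "targets": [
    {"grip":200,"linear":[0,0,1.5],"delta_rot":[0,0,0]},
    {"grip":200,"linear":[0,0,5],"delta_rot":[0,0,0]},
    {"grip":200,"linear":[0,0,9.5],"delta_rot":[0,0,0]},
    {"grip":200,"linear":[0,0,14],"delta_rot":[0,0,0]},
    {"grip":200,"linear":[-0.6,-2,18.5],"delta_rot":[0,0,0]},
    {"grip":200,"linear":[-1.7,-5,21],"delta_rot":[0,0,-0.12]},
    {"grip":200,"linear":[-2.9,-9,22],"delta_rot":[0,0,-0.24]},
    {"grip":200,"linear":[-4.3,-13,22],"delta_rot":[0,0,-0.36]},
    {"grip":200,"linear":[-5.6,-17,22],"delta_rot":[0,0,-0.48]},
    {"grip":200,"linear":[-6.9,-21,22],"delta_rot":[0,0,-0.6]}
  ]
}}

```text
time: 5.85
ee_pos: [0.5106, 0.0557, 0.2385]
tcp_rot: [179.9, -0.0, 73.9]
wrist_force: [0.6, -0.5, -0.3]
opening: 0.0316
grasp_force: 49.3
```

>>> {"api": "play_rows", "payload": {
  "targets": [
    {"grip":200,"linear":[-1,-3,0],"delta_rot":[0,0,-0.1]},
    {"grip":200,"linear":[-1.8,-5,0],"delta_rot":[0,0,-0.16]},
    {"grip":200,"linear":[-2.2,-6.5,-0.5],"delta_rot":[0,0,-0.177]},
    {"grip":200,"linear":[-2.2,-6.5,-1.2],"delta_rot":[0,0,-0.177]},
    {"grip":200,"linear":[-2.2,-6.5,-1.2],"delta_rot":[0,0,-0.177]}
  ]
}}

```text
time: 6.35
ee_pos: [0.4893, -0.0079, 0.2251]
tcp_rot: [-180.0, 0.0, 64.0]
wrist_force: [-0.4, 0.6, -1.3]
opening: 0.0314
grasp_force: 49.4
```

```bash
python3 - <<'E'
from m import *
o=bot.get_obs(); print(o['time'],o['ee_pos'],o['tcp_rot'],o['opening'],o['wrist_force'])
out=[]
for n in('top','side'):
    p=bot.camera(n); C=cloud(p); np.save(f'pics/{n}1.npy',p['color'])
    Q=C.reshape(-1,3); kk=o['ee_pos'][:2]+.075*np.array([np.cos(np.radians(64)),np.sin(np.radians(64))])
    k=Q[(Q[:,2]>.245)&(Q[:,2]<.29)&(np.hypot(Q[:,0]-kk[0],Q[:,1]-kk[1])<.018)]
    print(n,'knob expected',kk,'rect',rect(k) if len(k)>3 else len(k),np.percentile(k[:,2],[50,80]) if len(k) else '')
    for t in('crank_knob','drive_seat','crank'):
        r=bot.pinpoint(p,t); print(t,[(a['pixel'],round(a['conf'],2)) for a in r[:1]])
    u,v=map(int,proj(p,(.49,-.0,.2))); w=30 if n=='top' else 50
    out.append(cv2.resize(p['color'][v-w:v+w,u-w:u+w,::-1],(400,400),interpolation=cv2.INTER_CUBIC))
cv2.imwrite('pics/e.png',np.hstack(out))
E
```

```text
6.35 [ 0.4893 -0.0079  0.2251] [-179.9669    0.0003   63.9738] 0.03138529250982949 [-0.4057  0.6003 -1.3396]
top knob expected [0.5221 0.0595] rect (array([522.6,  67.5]), array([ 2.6, 14. ]), 75.3) [0.2737 0.2747]
crank_knob []
drive_seat [([133.3, 219.2], 0.71)]
crank []
side knob expected [0.5221 0.0595] rect (array([523.7,  62.4]), array([20.5, 22.9]), 61.1) [0.264  0.2749]
crank_knob [([281.9, 154.1], 0.66)]
drive_seat [([301.3, 180.0], 0.71)]
crank [([302.2, 159.3], 0.66)]
```

View pics/e.png

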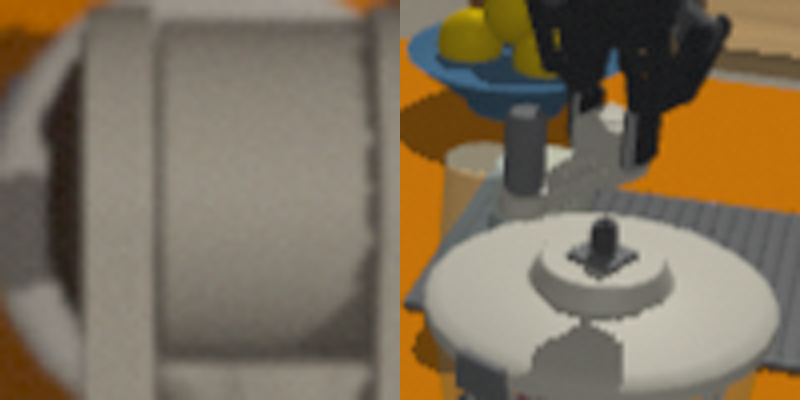

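```bash
python3 - <<'E'
from m import *
o=bot.get_obs(); p=bot.camera('side'); C=cloud(p); Q=C.reshape(-1,3)
k=Q[(Q[:,2]>.270)&(Q[:,2]<.282)&(np.hypot(Q[:,0]-.522,Q[:,1]-.06)<.025)]; print('knob top',len(k),rect(k),k.mean(0))
G=cv2.cvtColor(p['color'],cv2.COLOR_RGB2GRAY)
# collar corners in side image
u,v=map(int,proj(p,(.49,-.008,.165)))
S=cv2.resize(p['color'][v-14:v+14,u-18:u+18,::-1],None,fx=16,fy=16,interpolation=cv2.INTER_CUBIC).copy()
def mk(x,y,a,col,h,z):
    q=np.array([proj(p,(x+h*(np.cos(a)*i-np.sin(a)*j),y+h*(np.sin(a)*i+np.cos(a)*j),z)) for i,j in((1,1),(1,-1),(-1,-1),(-1,1))])
    cv2.polylines(S,[((q-[u-18,v-14]+.5)*16).astype(int)],True,col,1)
mk(.490,-.008,np.radians(64),(0,0,255),.016,.163); mk(.490,-.008,np.radians(64),(0,255,0),.0035,.185)
cv2.imwrite('pics/f.png',S)
E
```

```text
knob top 58 (array([523.5,  61.9]), array([19.4, 19.6]), 48.5) [0.5226 0.0638 0.275 ]
```

View pics/f.png

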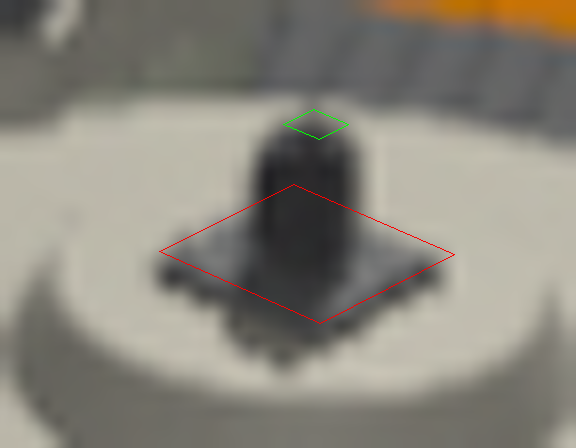

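>>> {"api": "play_rows", "payload": {
  "targets": [
    {"grip":200,"linear":[0,0,-1.5],"delta_rot":[0,0,0]},
    {"grip":200,"linear":[0,0,-2.8],"delta_rot":[0,0,0]},
    {"grip":200,"linear":[0,0,-3.2],"delta_rot":[0,0,0]},
    {"grip":200,"linear":[0,0,-3.4],"delta_rot":[0,0,0]},
    {"grip":200,"linear":[0,0,-3.6],"delta_rot":[0,0,0]},
    {"grip":200,"linear":[0,0,-3.8],"delta_rot":[0,0,0]},
    {"grip":200,"linear":[0,0,-3.8],"delta_rot":[0,0,0]}
  ]
}}

```text
time: 7.5
ee_pos: [0.4901, -0.0081, 0.1876]
tcp_rot: [179.9, -0.0, 64.0]
wrist_force: [3.6, -0.8, -1.3]
opening: 0.0311
grasp_force: 49.5
```

>>> {"api": "play_rows", "payload": {
  "targets": [
    {"grip":200,"linear":[0.05,0,-0.3],"delta_rot":[0,0,0]},
    {"grip":200,"linear":[0.05,0,-0.6],"delta_rot":[0,0,0]},
    {"grip":200,"linear":[0.05,0,-0.9],"delta_rot":[0,0,0]},
    {"grip":200,"linear":[0.05,0,-1.1],"delta_rot":[0,0,0]},
    {"grip":200,"linear":[0.05,0,-1.1],"delta_rot":[0,0,0]}
  ]
}}

```text
time: 8.0
ee_pos: [0.4903, -0.0081, 0.176]
tcp_rot: [180.0, 0.0, 64.0]
wrist_force: [4.6, -1.7, -2.2]
opening: 0.0314
grasp_force: 49.3
```

>>> {"api": "play_rows", "payload": {
  "targets": [
    {"grip":200,"linear":[0.05,-0.03,-0.2],"delta_rot":[0,0,0]},
    {"grip":200,"linear":[0.08,-0.03,-0.4],"delta_rot":[0,0,0]},
    {"grip":200,"linear":[0.08,-0.03,-0.5],"delta_rot":[0,0,0]},
    {"grip":200,"linear":[0.08,-0.03,-0.6],"delta_rot":[0,0,0]},
    {"grip":200,"linear":[0.08,-0.03,-0.6],"delta_rot":[0,0,0]}
  ]
}}

```text
time: 8.5
ee_pos: [0.4905, -0.0082, 0.1719]
tcp_rot: [180.0, -0.0, 64.0]
wrist_force: [-4.1, -0.2, 13.4]
opening: 0.0313
grasp_force: 51.3
```

>>> {"api": "play_rows", "payload": {
  "targets": [
    {"grip":130,"linear":[0,0,0.2],"delta_rot":[0,0,0]},
    {"grip":80,"linear":[0,0,0.2],"delta_rot":[0,0,0]},
    {"grip":80,"linear":[0,0,0.2],"delta_rot":[0,0,0]},
    {"grip":80,"linear":[0,0,1],"delta_rot":[0,0,0]},
    {"grip":80,"linear":[0,0,5],"delta_rot":[0,0,0]},
    {"grip":80,"linear":[0,0,8.5],"delta_rot":[0,0,0]},
    {"grip":80,"linear":[1.5,3.2,8.5],"delta_rot":[0,0,0]},
    {"grip":80,"linear":[3.25,6.75,8.5],"delta_rot":[0,0,0]},
    {"grip":80,"linear":[3.25,6.75,8.5],"delta_rot":[0,0,0]}
  ]
}}

```text
time: 9.4
ee_pos: [0.5246, 0.0621, 0.255]
tcp_rot: [-180.0, -0.0, 64.1]
wrist_force: [-0.2, -0.0, -0.7]
opening: 0.0588
grasp_force: 0.0
```

```bash
python3 - <<'E'
from m import *
o=bot.get_obs(); print(o['time'],o['ee_pos'],o['tcp_rot'],o['opening'])
p=bot.camera('side'); C=cloud(p); Q=C.reshape(-1,3)
k=Q[(Q[:,2]>.216)&(Q[:,2]<.230)&(np.hypot(Q[:,0]-.523,Q[:,1]-.06)<.025)]; print('knob top',len(k),rect(k) if len(k)>3 else '',k.mean(0))
k=Q[(Q[:,2]>.194)&(Q[:,2]<.206)&(np.hypot(Q[:,0]-.49,Q[:,1]+.008)<.028)]; print('boss top',len(k),rect(k) if len(k)>3 else '',k.mean(0))
u,v=map(int,proj(p,(.5,.02,.2)))
cv2.imwrite('pics/g.png',cv2.resize(p['color'][v-40:v+30,u-40:u+40,::-1],None,fx=6,fy=6,interpolation=cv2.INTER_CUBIC))
E
```

```text
9.4 [0.5246 0.0621 0.255 ] [-179.9668   -0.0378   64.1364] 0.058765226706523656
knob top 1  [0.5191 0.0623 0.2164]
boss top 132 (array([492. ,  -4.8]), array([34.6, 33.7]), 60.7) [ 0.4902 -0.0018  0.2003]
```

View pics/g.png

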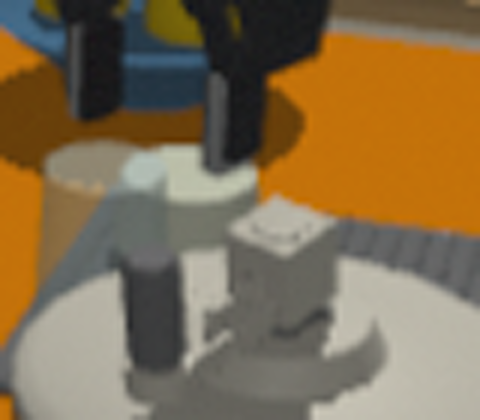

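```bash
python3 - <<'E'
from m import *
o=bot.get_obs(); print(o['ee_pos'])
p=bot.camera('side'); C=cloud(p)
u,v=map(int,proj(p,(.5,.02,.2))); print(u,v,proj(p,(.5231,.0593,.224)))
for cu,cv in((152,262),(152,300),(152,340)): print(C[v-40+cv//6,u-40+cu//6], p['color'][v-40+cv//6,u-40+cu//6])
s=C[v-3:v+22,u-22:u-8].reshape(-1,3); print(s[(s[:,2]>.18)].mean(0),np.percentile(s[:,2],[50,90,97]))
k=s[s[:,2]>.216]; print(len(k),k.mean(0) if len(k) else '')
E
```

```text
[0.5238 0.0608 0.255 ]
294 168 (np.float64(280.8169613425863), np.float64(165.13515000910536))
[0.5234 0.0711 0.2148] [106 106 107]
[0.5217 0.0749 0.1993] [60 60 60]
[0.5218 0.0728 0.1829] [60 61 62]
[0.5225 0.0701 0.2012] [0.1771 0.2122 0.215 ]
3 [0.5244 0.0606 0.2164]
```

>>> {"api": "play_rows", "payload": {
  "force": 25,
  "targets": [
    {"grip":80,"linear":[0,0,-3],"delta_rot":[0,0,0]},
    {"grip":80,"linear":[0,0,-6],"delta_rot":[0,0,0]},
    {"grip":80,"linear":[0,0,-7.3],"delta_rot":[0,0,0]},
    {"grip":120,"linear":[0,0,-7.3],"delta_rot":[0,0,0]},
    {"grip":150,"linear":[0,0,-7.3],"delta_rot":[0,0,0]},
    {"grip":180,"linear":[0,0,-7.3],"delta_rot":[0,0,0]},
    {"grip":220,"linear":[0,0,-7.3],"delta_rot":[0,0,0]},
    {"grip":220,"linear":[0,0,-7.3],"delta_rot":[0,0,0]}
  ]
}}

```text
time: 10.3
ee_pos: [0.5239, 0.0593, 0.1834]
tcp_rot: [179.9, -0.1, 64.0]
wrist_force: [0.7, -0.1, 3.3]
opening: 0.0233
grasp_force: 24.9
```

```bash
python3 - <<'E'
from m import *
o=bot.get_obs(); print(o['time'],o['ee_pos'],o['tcp_rot'],o['opening'],o['wrist_force'],o['torque'],o['grasp_force'])
E
```

```text
10.3 [0.5239 0.0593 0.1834] [179.9179  -0.061   63.9897] 0.02333751715739659 [ 0.6786 -0.1489  3.2611] [ 0.059  -0.0782 -0.0211] 24.939535825978965
```

```bash
cat > circ.py <<'E'
import numpy as np,sys
# cumulative clockwise angle per row
a=[0,0,3,9]+list(np.arange(21,735,12))+[735,740,740]
def P(t): f=np.radians(63.5-t); return np.array([np.cos(f),np.sin(f)])*7.52
for c in range(0,len(a),10):
    s=P(a[c-1]) if c else P(0)
    print(a[c:c+10][-1],', '.join('{"grip": 220, "linear": [%.2f, %.2f, %s], "delta_rot": [0, 0, 0]}'%(*(P(t)-s),('0.3' if i==0 else '0.5') if c==0 else '0') for i,t in enumerate(a[c:c+10])))
E
python3 circ.py
```

```text
81 {"grip": 220, "linear": [0.00, 0.00, 0.3], "delta_rot": [0, 0, 0]}, {"grip": 220, "linear": [0.00, 0.00, 0.5], "delta_rot": [0, 0, 0]}, {"grip": 220, "linear": [0.35, -0.18, 0.5], "delta_rot": [0, 0, 0]}, {"grip": 220, "linear": [1.01, -0.61, 0.5], "delta_rot": [0, 0, 0]}, {"grip": 220, "linear": [2.19, -1.65, 0.5], "delta_rot": [0, 0, 0]}, {"grip": 220, "linear": [3.12, -2.91, 0.5], "delta_rot": [0, 0, 0]}, {"grip": 220, "linear": [3.78, -4.34, 0.5], "delta_rot": [0, 0, 0]}, {"grip": 220, "linear": [4.12, -5.88, 0.5], "delta_rot": [0, 0, 0]}, {"grip": 220, "linear": [4.13, -7.45, 0.5], "delta_rot": [0, 0, 0]}, {"grip": 220, "linear": [3.82, -8.99, 0.5], "delta_rot": [0, 0, 0]}
201 {"grip": 220, "linear": [-0.63, -1.44, 0], "delta_rot": [0, 0, 0]}, {"grip": 220, "linear": [-1.54, -2.72, 0], "delta_rot": [0, 0, 0]}, {"grip": 220, "linear": [-2.70, -3.78, 0], "delta_rot": [0, 0, 0]}, {"grip": 220, "linear": [-4.05, -4.58, 0], "delta_rot": [0, 0, 0]}, {"grip": 220, "linear": [-5.54, -5.08, 0], "delta_rot": [0, 0, 0]}, {"grip": 220, "linear": [-7.11, -5.26, 0], "delta_rot": [0, 0, 0]}
[... 2750 characters left out ...]
, 0], "delta_rot": [0, 0, 0]}, {"grip": 220, "linear": [1.07, 11.13, 0], "delta_rot": [0, 0, 0]}, {"grip": 220, "linear": [2.43, 11.92, 0], "delta_rot": [0, 0, 0]}, {"grip": 220, "linear": [3.92, 12.42, 0], "delta_rot": [0, 0, 0]}
740 {"grip": 220, "linear": [1.56, 0.18, 0], "delta_rot": [0, 0, 0]}, {"grip": 220, "linear": [3.13, 0.03, 0], "delta_rot": [0, 0, 0]}, {"grip": 220, "linear": [4.63, -0.45, 0], "delta_rot": [0, 0, 0]}, {"grip": 220, "linear": [5.99, -1.22, 0], "delta_rot": [0, 0, 0]}, {"grip": 220, "linear": [6.61, -1.71, 0], "delta_rot": [0, 0, 0]}, {"grip": 220, "linear": [7.08, -2.17, 0], "delta_rot": [0, 0, 0]}, {"grip": 220, "linear": [7.08, -2.17, 0], "delta_rot": [0, 0, 0]}
```

>>> {"api": "play_rows", "payload": {
  "targets": [
    {"grip":220,"linear":[0,0,0.3],"delta_rot":[0,0,0]},
    {"grip":220,"linear":[0,0,0.5],"delta_rot":[0,0,0]},
    {"grip":220,"linear":[0.35,-0.18,0.5],"delta_rot":[0,0,0]},
    {"grip":220,"linear":[1.01,-0.61,0.5],"delta_rot":[0,0,0]}
  ]
}}

```text
time: 10.7
ee_pos: [0.5338, 0.0534, 0.1875]
tcp_rot: [180.0, -0.0, 64.0]
wrist_force: [0.6, 3.4, -0.1]
opening: 0.0231
grasp_force: 24.8
```

```bash
python3 - <<'E'
from m import *
o=bot.get_obs(); print(o['ee_pos'],o['wrist_force'],o['torque'])
p=bot.camera('side'); C=cloud(p); Q=C.reshape(-1,3)
k=Q[(Q[:,2]>.194)&(Q[:,2]<.206)&(np.hypot(Q[:,0]-.49,Q[:,1]+.008)<.028)]; print('boss top',len(k),np.percentile(k[:,2],[10,50,90]),k.mean(0))
A=np.c_[k[:,:2],np.ones(len(k))]; k2=k[k[:,2]>.196]; A=np.c_[k2[:,:2]-k2[:,:2].mean(0),np.ones(len(k2))]; print(np.linalg.lstsq(A,k2[:,2],rcond=None)[0])
E
```

```text
[0.5338 0.0534 0.1875] [ 0.5697  3.4168 -0.0778] [0.5296 0.0403 0.0198]
boss top 123 [0.1958 0.2027 0.2056] [0.4895 0.0017 0.2016]
[ 0.0149 -0.1751  0.2024]
```

>>> {"api": "play_rows", "payload": {
  "force": 20,
  "targets": [
    {"grip":220,"linear":[1.18,-1.04,0],"delta_rot":[0,0,0]},
    {"grip":220,"linear":[2.11,-2.3,0],"delta_rot":[0,0,0]},
    {"grip":220,"linear":[2.77,-3.73,0],"delta_rot":[0,0,0]},
    {"grip":220,"linear":[3.11,-5.27,0],"delta_rot":[0,0,0]},
    {"grip":220,"linear":[3.12,-6.84,0],"delta_rot":[0,0,0]},
    {"grip":220,"linear":[2.81,-8.38,0],"delta_rot":[0,0,0]}
  ]
}}

```text
time: 11.35
ee_pos: [0.5641, -0.0316, 0.1895]
tcp_rot: [179.7, -0.2, 64.0]
wrist_force: [3.6, 2.1, 14.3]
opening: 0.0231
grasp_force: 39.4
```

```bash
cat > chk.py <<'E'
from m import *
o=bot.get_obs(); print(o['time'],o['ee_pos'],o['wrist_force'],o['torque'],o['opening'])
p=bot.camera('side'); C=cloud(p); Q=C.reshape(-1,3); n=p['color'].reshape(-1,3).min(1)
k=Q[(n>150)&(Q[:,2]>.18)&(Q[:,2]<.215)&(np.hypot(Q[:,0]-.49,Q[:,1]+.007)<.026)]
print('boss',len(k),np.percentile(k[:,2],[5,50,95]),rect(k))
u,v=map(int,proj(p,(.49,-.01,.2)))
import sys; cv2.imwrite(sys.argv[1],cv2.resize(p['color'][v-50:v+40,u-60:u+60,::-1],None,fx=5,fy=5,interpolation=cv2.INTER_CUBIC))
E
python3 chk.py pics/h.png
```

```text
11.35 [ 0.5641 -0.0316  0.1895] [ 3.558   2.1055 14.3351] [ 0.9443  0.1396 -0.1473] 0.02309006974092164
boss 43 [0.1993 0.2031 0.2053] (array([494.3,  -4.5]), array([26.7, 28. ]), 72.9)
```

View pics/h.png

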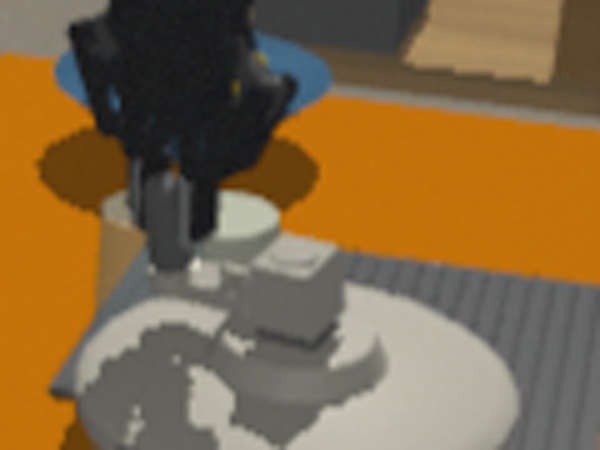

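>>> {"api": "play_rows", "payload": {
  "targets": [
    {"grip":220,"linear":[-0.63,-1.44,0.1],"delta_rot":[0,0,0]},
    {"grip":220,"linear":[-1.54,-2.72,0.1],"delta_rot":[0,0,0]},
    {"grip":220,"linear":[-2.7,-3.78,0.1],"delta_rot":[0,0,0]},
    {"grip":220,"linear":[-4.05,-4.58,0.1],"delta_rot":[0,0,0]},
    {"grip":220,"linear":[-5.54,-5.08,0.1],"delta_rot":[0,0,0]},
    {"grip":220,"linear":[-7.11,-5.26,0.1],"delta_rot":[0,0,0]},
    {"grip":220,"linear":[-8.67,-5.11,0.1],"delta_rot":[0,0,0]},
    {"grip":220,"linear":[-10.17,-4.63,0.1],"delta_rot":[0,0,0]},
    {"grip":220,"linear":[-11.54,-3.86,0.1],"delta_rot":[0,0,0]},
    {"grip":220,"linear":[-12.72,-2.82,0.1],"delta_rot":[0,0,0]}
  ]
}}

```text
time: 12.4
ee_pos: [0.4327, -0.0623, 0.1901]
tcp_rot: [179.9, 0.4, 63.8]
wrist_force: [-11.6, -11.7, 14.2]
opening: 0.0233
grasp_force: 27.2
```

>>> {"api": "play_rows", "payload": {
  "targets": [
    {"grip":220,"linear":[-1.1,0.95,0],"delta_rot":[0,0,0]},
    {"grip":220,"linear":[-1.74,2.39,0],"delta_rot":[0,0,0]},
    {"grip":220,"linear":[-2.08,3.93,0],"delta_rot":[0,0,0]},
    {"grip":220,"linear":[-2.09,5.5,0],"delta_rot":[0,0,0]},
    {"grip":220,"linear":[-1.78,7.04,0],"delta_rot":[0,0,0]},
    {"grip":220,"linear":[-1.15,8.48,0],"delta_rot":[0,0,0]},
    {"grip":220,"linear":[-0.24,9.76,0],"delta_rot":[0,0,0]},
    {"grip":220,"linear":[0.92,10.83,0],"delta_rot":[0,0,0]},
    {"grip":220,"linear":[2.28,11.62,0],"delta_rot":[0,0,0]},
    {"grip":220,"linear":[3.77,12.12,0],"delta_rot":[0,0,0]}
  ]
}}

```text
time: 13.4
ee_pos: [0.4733, 0.062, 0.1893]
tcp_rot: [179.9, 0.0, 64.0]
wrist_force: [-0.5, -4.6, 5.4]
opening: 0.0228
grasp_force: 27.5
```

```bash
python3 chk.py pics/i.png
```

```text
13.4 [0.4733 0.062  0.1893] [-0.5297 -4.6488  5.3708] [-1.1968 -0.0408  0.002 ] 0.022786157562990392
boss 8 [0.2004 0.201  0.2022] (array([488.6,  -5.3]), array([ 4.8, 15.2]), 13.3)
```

>>> {"api": "play_rows", "payload": {
  "targets": [
    {"grip":220,"linear":[1.56,0.18,0],"delta_rot":[0,0,0]},
    {"grip":220,"linear":[3.13,0.03,0],"delta_rot":[0,0,0]},
    {"grip":220,"linear":[4.63,-0.45,0],"delta_rot":[0,0,0]},
    {"grip":220,"linear":[5.99,-1.22,0],"delta_rot":[0,0,0]},
    {"grip":220,"linear":[7.17,-2.26,0],"delta_rot":[0,0,0]},
    {"grip":220,"linear":[8.11,-3.53,0],"delta_rot":[0,0,0]},
    {"grip":220,"linear":[8.76,-4.96,0],"delta_rot":[0,0,0]},
    {"grip":220,"linear":[9.1,-6.49,0],"delta_rot":[0,0,0]},
    {"grip":220,"linear":[9.11,-8.06,0],"delta_rot":[0,0,0]},
    {"grip":220,"linear":[8.8,-9.6,0],"delta_rot":[0,0,0]}
  ]
}}

```text
time: 14.45
ee_pos: [0.5615, -0.0348, 0.1896]
tcp_rot: [179.8, -0.1, 64.0]
wrist_force: [0.4, 1.2, 10.1]
opening: 0.0232
grasp_force: 29.6
```

>>> {"api": "play_rows", "payload": {
  "targets": [
    {"grip":220,"linear":[-0.63,-1.44,0],"delta_rot":[0,0,0]},
    {"grip":220,"linear":[-1.54,-2.72,0],"delta_rot":[0,0,0]},
    {"grip":220,"linear":[-2.7,-3.78,0],"delta_rot":[0,0,0]},
    {"grip":220,"linear":[-4.05,-4.58,0],"delta_rot":[0,0,0]},
    {"grip":220,"linear":[-5.54,-5.08,0],"delta_rot":[0,0,0]},
    {"grip":220,"linear":[-7.11,-5.26,0],"delta_rot":[0,0,0]},
    {"grip":220,"linear":[-8.67,-5.11,0],"delta_rot":[0,0,0]},
    {"grip":220,"linear":[-10.17,-4.63,0],"delta_rot":[0,0,0]},
    {"grip":220,"linear":[-11.54,-3.86,0],"delta_rot":[0,0,0]},
    {"grip":220,"linear":[-12.72,-2.82,0],"delta_rot":[0,0,0]}
  ]
}}

```text
time: 15.45
ee_pos: [0.4326, -0.0633, 0.1892]
tcp_rot: [179.9, 0.1, 63.9]
wrist_force: [-0.1, -1.3, 4.2]
opening: 0.0231
grasp_force: 26.7
```

>>> {"api": "play_rows", "payload": {
  "targets": [
    {"grip":220,"linear":[-0.94,1.26,0],"delta_rot":[0,0,0]},
    {"grip":220,"linear":[-1.59,2.69,0],"delta_rot":[0,0,0]},
    {"grip":220,"linear":[-1.93,4.23,0],"delta_rot":[0,0,0]},
    {"grip":220,"linear":[-1.94,5.8,0],"delta_rot":[0,0,0]},
    {"grip":220,"linear":[-1.63,7.34,0],"delta_rot":[0,0,0]},
    {"grip":220,"linear":[-1.0,8.78,0],"delta_rot":[0,0,0]},
    {"grip":220,"linear":[-0.09,10.06,0],"delta_rot":[0,0,0]},
    {"grip":220,"linear":[1.07,11.13,0],"delta_rot":[0,0,0]},
    {"grip":220,"linear":[2.43,11.92,0],"delta_rot":[0,0,0]},
    {"grip":220,"linear":[3.92,12.42,0],"delta_rot":[0,0,0]}
  ]
}}

```text
time: 16.45
ee_pos: [0.4731, 0.0618, 0.189]
tcp_rot: [179.9, 0.1, 64.0]
wrist_force: [0.1, -4.6, 4.2]
opening: 0.0228
grasp_force: 27.4
```

>>> {"api": "play_rows", "payload": {
  "targets": [
    {"grip":220,"linear":[1.56,0.18,0],"delta_rot":[0,0,0]},
    {"grip":220,"linear":[3.13,0.03,0],"delta_rot":[0,0,0]},
    {"grip":220,"linear":[4.63,-0.45,0],"delta_rot":[0,0,0]},
    {"grip":220,"linear":[5.99,-1.22,0],"delta_rot":[0,0,0]},
    {"grip":220,"linear":[6.61,-1.71,0],"delta_rot":[0,0,0]},
    {"grip":220,"linear":[7.08,-2.17,0],"delta_rot":[0,0,0]},
    {"grip":220,"linear":[7.08,-2.17,0],"delta_rot":[0,0,0]}
  ]
}}

```text
time: 17.15
ee_pos: [0.5442, 0.0397, 0.1889]
tcp_rot: [179.9, -0.0, 63.9]
wrist_force: [1.5, 1.6, 6.0]
opening: 0.0231
grasp_force: 26.8
```

```bash
python3 chk.py pics/j.png
```

```text
17.15 [0.5442 0.0397 0.1889] [1.4953 1.5834 6.0185] [ 0.2217 -0.1013  0.0042] 0.023059754454410806
boss 55 [0.1981 0.2004 0.2019] (array([491.1,  -5.4]), array([30.2, 24.6]), 34.7)
```

View pics/j.png

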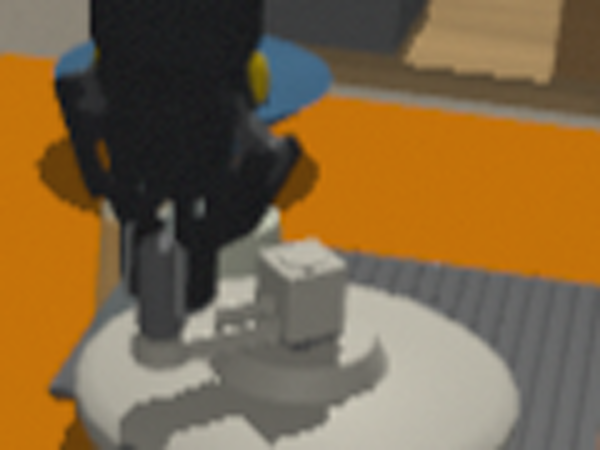

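>>> {"api": "play_rows", "payload": {
  "targets": [
    {"grip":150,"linear":[0,0,0],"delta_rot":[0,0,0]},
    {"grip":80,"linear":[0,0,0],"delta_rot":[0,0,0]},
    {"grip":80,"linear":[0,0,0],"delta_rot":[0,0,0]},
    {"grip":80,"linear":[0,0,0.5],"delta_rot":[0,0,0]},
    {"grip":80,"linear":[0,0,4],"delta_rot":[0,0,0]},
    {"grip":80,"linear":[0,0,6.5],"delta_rot":[0,0,0.13]},
    {"grip":80,"linear":[-1.8,-1.6,6.5],"delta_rot":[0,0,0.27]},
    {"grip":80,"linear":[-3.6,-3.2,6.5],"delta_rot":[0,0,0.41]},
    {"grip":80,"linear":[-5.4,-4.8,6.5],"delta_rot":[0,0,0.55]},
    {"grip":80,"linear":[-5.4,-4.8,6.5],"delta_rot":[0,0,0.69]}
  ]
}}

```text
time: 18.2
ee_pos: [0.4874, -0.0087, 0.2544]
tcp_rot: [180.0, 0.0, 103.8]
wrist_force: [0.5, 0.9, 0.5]
opening: 0.0587
grasp_force: 0.0
```

>>> {"api": "play_rows", "payload": {
  "targets": [
    {"grip":80,"linear":[0,0,0],"delta_rot":[0,0,0.14]},
    {"grip":80,"linear":[0,0,0],"delta_rot":[0,0,0.28]},
    {"grip":80,"linear":[0,0,0],"delta_rot":[0,0,0.42]},
    {"grip":80,"linear":[0,0,0],"delta_rot":[0,0,0.514]},
    {"grip":80,"linear":[0,0,0],"delta_rot":[0,0,0.514]}
  ]
}}

```text
time: 18.7
ee_pos: [0.4889, -0.0074, 0.2536]
tcp_rot: [180.0, 0.0, 133.1]
wrist_force: [0.3, 0.8, -0.8]
opening: 0.0586
grasp_force: 0.0
```

```bash
python3 - <<'E'
from m import *
o=bot.get_obs(); print(o['time'],o['ee_pos'],o['tcp_rot'],o['opening'],o['q'])
p=bot.camera('side'); C=cloud(p); Q=C.reshape(-1,3); n=p['color'].reshape(-1,3)
k=Q[(Q[:,2]>.19)&(Q[:,2]<.21)&(np.hypot(Q[:,0]-.49,Q[:,1]+.007)<.03)&(n.min(1)>150)]; print('boss',len(k),rect(k),np.percentile(k[:,2],[5,50,95]))
k=Q[(Q[:,2]>.18)&(Q[:,2]<.225)&(np.hypot(Q[:,0]-.545,Q[:,1]-.045)<.022)&(n.max(1)<125)]; print('knob',len(k),rect(k),k.mean(0),np.percentile(k[:,2],97))
k=k[k[:,2]>np.percentile(k[:,2],97)-.004]; print(k.mean(0))
p=bot.camera('top'); C=cloud(p); Q=C.reshape(-1,3)
k=Q[(Q[:,2]>.205)&(Q[:,2]<.228)&(np.hypot(Q[:,0]-.548,Q[:,1]-.045)<.022)]; print('top knob',len(k),rect(k) if len(k)>3 else '')
E
```

```text
18.7 [ 0.4889 -0.0074  0.2536] [179.9921   0.0126 133.0507] 0.05864976473819401 [-0.8628 -2.8469  4.6328 97.4653 -0.0036 46.0865]
boss 49 (array([490.7,  -4.5]), array([30.3, 23.2]), 29.9) [0.1984 0.201  0.2026]
knob 191 (array([543.8,  46.1]), array([22.3, 21.1]), 86.0) [0.5425 0.0507 0.2046] 0.22261762282892214
[0.5441 0.0467 0.2214]
top knob 0
```

>>> {"api": "play_rows", "payload": {
  "force": 60,
  "targets": [
    {"grip":80,"linear":[0.1,-0.05,-3],"delta_rot":[0,0,0]},
    {"grip":80,"linear":[0.1,-0.05,-6],"delta_rot":[0,0,0]},
    {"grip":80,"linear":[0.1,-0.05,-7.4],"delta_rot":[0,0,0]},
    {"grip":80,"linear":[0.1,-0.05,-7.4],"delta_rot":[0,0,0]},
    {"grip":130,"linear":[0.1,-0.05,-7.4],"delta_rot":[0,0,0]},
    {"grip":160,"linear":[0.1,-0.05,-7.4],"delta_rot":[0,0,0]},
    {"grip":200,"linear":[0.1,-0.05,-7.4],"delta_rot":[0,0,0]},
    {"grip":200,"linear":[0.1,-0.05,-7.4],"delta_rot":[0,0,0]},
    {"grip":200,"linear":[0.1,-0.05,-7.4],"delta_rot":[0,0,0]}
  ]
}}

```text
time: 19.7
ee_pos: [0.4903, -0.0081, 0.1811]
tcp_rot: [179.9, 0.1, 133.0]
wrist_force: [-2.9, -1.7, 6.4]
opening: 0.0305
grasp_force: 59.7
```

>>> {"api": "play_rows", "payload": {
  "targets": [
    {"grip":200,"linear":[0,0,0.4],"delta_rot":[0,0,0]},
    {"grip":200,"linear":[0,0,1],"delta_rot":[0,0,0]},
    {"grip":200,"linear":[0,0,1.8],"delta_rot":[0,0,0]},
    {"grip":200,"linear":[0,0,2.8],"delta_rot":[0,0,0]},
    {"grip":200,"linear":[0,0,4.5],"delta_rot":[0,0,0]},
    {"grip":200,"linear":[0,0,6.5],"delta_rot":[0,0,0]},
    {"grip":200,"linear":[0,0,6.5],"delta_rot":[0,0,0]}
  ]
}}

```text
time: 20.4
ee_pos: [0.4906, -0.0078, 0.2476]
tcp_rot: [179.8, 0.2, 133.0]
wrist_force: [0.2, 0.2, -1.3]
opening: 0.0305
grasp_force: 60.4
```

```bash
python3 - <<'E'
from m import *
o=bot.get_obs(); print(o['time'],o['ee_pos'],o['tcp_rot'],o['opening'],o['grasp_force'])
p=bot.camera('side'); C=cloud(p); Q=C.reshape(-1,3); n=p['color'].reshape(-1,3)
k=Q[(Q[:,2]>.23)&(Q[:,2]<.30)&(np.hypot(Q[:,0]-.544,Q[:,1]-.044)<.022)&(n.max(1)<125)]; print('knob',len(k),rect(k),np.percentile(k[:,2],[50,90,97]))
p2=bot.camera('top')
def crop(p,X,a,b,c,d): u,v=map(int,proj(p,X)); return cv2.resize(p['color'][v-a:v+b,u-c:u+d,::-1],(400,400),interpolation=cv2.INTER_CUBIC)
cv2.imwrite('pics/k.png',np.hstack([crop(p,(.5,0,.2),50,50,50,50),crop(p2,(.47,-.3,.0),64,64,64,64)]))
C=cloud(p2)
for t in('ramekin','tumbler'):
    tt=bot.trace(p2,t)
    if tt: m=cv2.erode(tt[0]['pixels'].astype(np.uint8),np.ones((3,3)))>0; s=C[m]; print(t,np.median(s,0))
E
```

```text
20.4 [ 0.4906 -0.0078  0.2476] [179.8142   0.1642 132.9747] 0.030492756534637833 60.448499880731106
knob 299 (array([540.7,  46.9]), array([22.1, 33. ]), 87.7) [0.2625 0.2872 0.2891]
ramekin [ 0.6203 -0.3552  0.0477]
tumbler [ 0.6247 -0.2147  0.1077]
```

View pics/k.png

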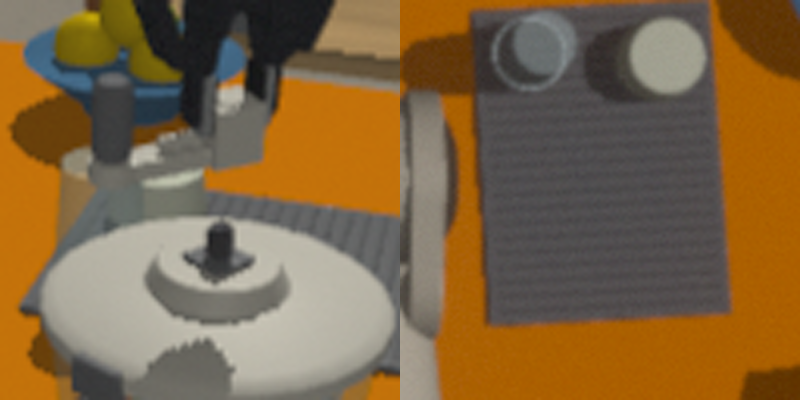

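>>> {"api": "play_rows", "payload": {
  "targets": [
    {"grip":200,"linear":[-0.4,-2.5,0.5],"delta_rot":[0,0,0]},
    {"grip":200,"linear":[-1.1,-6.5,0.5],"delta_rot":[0,0,0]},
    {"grip":200,"linear":[-1.8,-10.7,0.5],"delta_rot":[0,0,0]},
    {"grip":200,"linear":[-2.5,-15,0.5],"delta_rot":[0,0,0]},
    {"grip":200,"linear":[-3.2,-19.2,0],"delta_rot":[0,0,0]},
    {"grip":200,"linear":[-3.9,-23.4,0],"delta_rot":[0,0,0]},
    {"grip":200,"linear":[-4.5,-27,-1],"delta_rot":[0,0,0]},
    {"grip":200,"linear":[-4.9,-29.5,-4],"delta_rot":[0,0,0]},
    {"grip":200,"linear":[-5,-30.2,-7.5],"delta_rot":[0,0,0]},
    {"grip":200,"linear":[-5,-30.2,-11],"delta_rot":[0,0,0]}
  ]
}}

```text
time: 21.6
ee_pos: [0.439, -0.311, 0.1319]
tcp_rot: [-180.0, -0.1, 132.8]
wrist_force: [0.3, 0.0, 0.0]
opening: 0.0307
grasp_force: 60.4
```

>>> {"api": "play_rows", "payload": {
  "targets": [
    {"grip":200,"linear":[0,0,-3],"delta_rot":[0,0,0]},
    {"grip":200,"linear":[0,0,-6],"delta_rot":[0,0,0]},
    {"grip":200,"linear":[0,0,-8.5],"delta_rot":[0,0,0]},
    {"grip":200,"linear":[0,0,-10],"delta_rot":[0,0,0]},
    {"grip":200,"linear":[0,0,-10.6],"delta_rot":[0,0,0]},
    {"grip":200,"linear":[0,0,-10.6],"delta_rot":[0,0,0]}
  ]
}}

```text
time: 22.2
ee_pos: [0.4396, -0.3097, 0.0279]
tcp_rot: [-180.0, -0.1, 133.0]
wrist_force: [0.4, -0.6, -1.4]
opening: 0.031
grasp_force: 60.4
```

Expected contact at TCP z ≈ 0.024; lower gently until the force shows it.

>>> {"api": "play_rows", "payload": {
  "targets": [
    {"grip":200,"linear":[0,0,-0.1],"delta_rot":[0,0,0]},
    {"grip":200,"linear":[0,0,-0.2],"delta_rot":[0,0,0]},
    {"grip":200,"linear":[0,0,-0.3],"delta_rot":[0,0,0]},
    {"grip":200,"linear":[0,0,-0.4],"delta_rot":[0,0,0]},
    {"grip":200,"linear":[0,0,-0.4],"delta_rot":[0,0,0]}
  ]
}}

```text
time: 22.7
ee_pos: [0.4404, -0.3103, 0.0254]
tcp_rot: [180.0, 0.1, 133.0]
wrist_force: [-1.4, 0.3, 5.0]
opening: 0.0304
grasp_force: 60.9
```

>>> {"api": "play_rows", "payload": {
  "targets": [
    {"grip":160,"linear":[0,0,-0.05],"delta_rot":[0,0,0]},
    {"grip":130,"linear":[0,0,-0.05],"delta_rot":[0,0,0]},
    {"grip":80,"linear":[0,0,0],"delta_rot":[0,0,0]},
    {"grip":80,"linear":[0,0,0],"delta_rot":[0,0,0]},
    {"grip":80,"linear":[0,0,1],"delta_rot":[0,0,0]},
    {"grip":80,"linear":[0,0,4],"delta_rot":[0,0,0]},
    {"grip":80,"linear":[0,0,8],"delta_rot":[0,0,0]},
    {"grip":80,"linear":[0,0,12],"delta_rot":[0,0,0]},
    {"grip":80,"linear":[-2,0,16],"delta_rot":[0,0,0]},
    {"grip":80,"linear":[-5,0,18],"delta_rot":[0,0,0]}
  ]
}}

```text
time: 23.7
ee_pos: [0.3906, -0.3102, 0.2083]
tcp_rot: [180.0, 0.2, 133.0]
wrist_force: [0.3, -0.6, 0.7]
opening: 0.0586
grasp_force: 0.0
```

>>> {"api": "play_rows", "payload": {
  "targets": [
    {"grip":80,"linear":[-4,-4,0],"delta_rot":[0,0,0]},
    {"grip":80,"linear":[-8,-8,0],"delta_rot":[0,0,0]},
    {"grip":80,"linear":[-11,-10,0],"delta_rot":[0,0,0]},
    {"grip":80,"linear":[-11,-10,0],"delta_rot":[0,0,0]}
  ]
}}

```text
time: 24.1
ee_pos: [0.276, -0.4125, 0.2051]
tcp_rot: [-179.9, 0.0, 132.7]
wrist_force: [0.3, 1.2, -0.2]
opening: 0.0587
grasp_force: 0.0
```

```bash
python3 - <<'E'
from m import *
o=bot.get_obs(); print(o['time'],o['ee_pos'])
for nme in('top','side'):
    p=bot.camera(nme); C=cloud(p); Q=C.reshape(-1,3)
    b=Q[(Q[:,2]>.035)&(Q[:,2]<.055)&(np.hypot(Q[:,0]-.44,Q[:,1]+.31)<.028)]
    k=Q[(Q[:,2]>.055)&(Q[:,2]<.08)&(np.hypot(Q[:,0]-.495,Q[:,1]+.259)<.025)]
    print(nme,'boss',len(b),rect(b) if len(b)>3 else '',np.median(b[:,2]),'knob',len(k),rect(k) if len(k)>3 else '',np.median(k[:,2]))
    a=Q[(Q[:,2]>.152)&(Q[:,2]<.172)&(np.hypot(Q[:,0]-.49,Q[:,1]+.008)<.018)&(p['color'].reshape(-1,3).max(1)<125)]; print('collar',len(a),rect(a) if len(a)>3 else '')
    for t in('crank','peeler','half_cucumber'):
        r=bot.pinpoint(p,t); print(t,[(np.round(q['pixel'],1).tolist(),round(q['conf'],2)) for q in r[:1]])
E
```

```text
24.1 [ 0.276  -0.4125  0.2051]
top boss 101 (array([ 439.5, -311.4]), array([32.9, 30.9]), 45.2) 0.04197519938690175 knob 43 (array([ 492.8, -258.9]), array([21.6, 19.6]), 89.5) 0.06539780541030082
collar 90 (array([489.8,  -7.4]), array([33.6, 30.9]), 62.3)
crank []
peeler []
half_cucumber [([173.7, 250.0], 0.67)]
side boss 69 (array([ 441.6, -309.8]), array([34.9, 36. ]), 45.8) 0.04206238668733586 knob 17 (array([ 494.6, -258.6]), array([16.8, 17.5]), 61.1) 0.06676764920650224
collar 82 (array([490.3,  -4.5]), array([28.7, 30.1]), 58.9)
crank [([331.4, 179.9], 0.69)]
peeler [([261.6, 301.7], 0.87)]
half_cucumber [([310.4, 317.6], 0.72)]
```

```bash
python3 - <<'E'
from m import *
g=np.linspace(-1,1,61); G=np.stack(np.meshgrid(g,g),-1).reshape(-1,2)*24e-3
m=np.abs(G).max(1); i=m<.0155; o=(m>.0168)&(m<.022)
def fit(p,I):
    f,cx,cy=K(p); res=[]
    for x in np.arange(.486,.495,.001):
        for y in np.arange(-.012,.001,.001):
            for a in range(20,110,2):
                c,s=np.cos(np.radians(a)),np.sin(np.radians(a))
                X=np.c_[x+c*G[:,0]-s*G[:,1],y+s*G[:,0]+c*G[:,1],np.full(len(G),.162),np.ones(len(G))]@p['world_to_cam'].T
                v=cv2.remap(I,(cx+f*X[:,0]/-X[:,2]).astype(np.float32)[None],(cy-f*X[:,1]/-X[:,2]).astype(np.float32)[None],1)[0]
                res.append((v[o].mean()-v[i].mean(),x,y,a))
    return res
def best(res):
    d={}
    for r in res: d[r[3]]=max(d.get(r[3],-99),r[0])
    a=np.array(sorted(d)); v=np.array([d[k] for k in a]); print('argmax',a[v.argmax()],'centroid-fit', end=' ')
    w=abs((a-a[v.argmax()]))<=24; c=np.polyfit(a[w],v[w],2); print(round(-c[1]/2/c[0],1), max(res))
for n in('top','side'):
    for _ in range(1): p=bot.camera(n)
    for lab,im in(('before',cv2.imread(f'pics/{n}0.png')[...,::-1]),('now',p['color'])):
        print(n,lab); best(fit(p,cv2.cvtColor(np.ascontiguousarray(im),cv2.COLOR_RGB2GRAY).astype(np.float32)))
E
```

```text
top before
argmax 62 centroid-fit 60.7 (np.float32(56.84635), np.float64(0.49), np.float64(-0.007999999999999997), 62)
top now
argmax 58 centroid-fit 57.6 (np.float32(58.1715), np.float64(0.49), np.float64(-0.006999999999999996), 58)
side before
argmax 74 centroid-fit 71.8 (np.float32(63.891846), np.float64(0.49), np.float64(-0.0009999999999999905), 74)
side now
argmax 38 centroid-fit 44.4 (np.float32(65.898834), np.float64(0.49), np.float64(1.0408340855860843e-17), 38)
```

```bash
python3 -c "
from workcell import bot
print(bot.job_done())"
```

```text
the job is handed in; nothing more can be done
None
```

The job is handed in: the crank was pushed home on the stub, turned two full turns clockwise (about 3° or more past 720°, judged from the collar in the camera images), then lifted off and laid flat, socket down, on the free part of the drying mat at about 24 s; the placed crank measured level, I saw no sign of other things moving but did not check each one, and no verdict came back.

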